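Free the jammed muddler, bed it in the bar case and shut the clamshell

ROBOT

A 6-joint arm with a two-finger parallel gripper is mounted at the origin on the work surface. World frame = base frame: x ahead of the robot, y to its left, z up, the work surface at z = 0. Lengths are in mm, angles in rad, forces in N, time in s.
With the tool pointing down it reaches from about 275 to 1000 mm from the base axis. Payload 8.4 kg.
Tool frame: the origin (TCP) lies at the very end of the fingers, on their centre line; the grasp point (between the pads) lies 19 mm behind it; z points along the fingers, y is the direction in which the jaws open and shut (so a half turn about z gives the same grasp; the last joint's range is limited). The gripper opens to 85 mm and grips with 20 to 120 N. Pads are 22 mm wide; open, the fingers measure 114 mm over their backs; the gripper's body (76 mm by 85 mm) begins 54 mm behind the grasp point. The pads swing forward as they close: fully open they stand 13 mm farther back than shut.
Start: joints at [1.263, 0.353, 1.633, -0, 1.155, -0.002], TCP at [188.159, 596.007, 231.281] pointing down, gripper open.
Joint ranges: [-2.63, 2.63], [-0.92, 2.1], [0.06, 2.66], [-1.3, 4.44], [0, 2.69], [-3.02, 3.02]. Speed limits (rad/s): [2.22, 2.22, 2.79, 3.14, 3.14, 3.14].

INTERFACE

Orientations are given as [roll, pitch, yaw] about the fixed x, y, z axes, in that order (R = Rz(yaw) Ry(pitch) Rx(roll)).
In Python, from rig import sense, grab_frame, get_calibration, sign_off, boxes_of, trace gives the robot as it stands.
- The arm moves only by the tool servo_tool, never from a script. Its argument "rows" is a list of rows, each a list of 3 entries, a list of its own where there are three numbers: the finger opening in mm, from 0 to 85.4, then the shift along the tool's x, y, z in mm, then the turn, a rotation vector about the tool's x, y, z in degrees. A call has 1 to 8 rows; each row shifts and turns the commanded pose from where the row before left it, along the tool's axes as they then stand; what a row does not reach is not made up. A row lasts 1/8 s, in which the tool goes at most 62.5 mm and 10.7 degrees, less where a joint would pass 70% of its speed; a pose out of reach is approached as far as the arm can. A call is refused whole if a number of a shift passes 62.5 or a number of a turn 10.7, either way. A call with a gripper value outside its range is refused whole. The fingers move at their own pace and stop on an object; "force" is the grip in N (left out, the last holds). Time passes only in rows, so rows that do not move let the fingers close. It gives the time, the measured TCP pose, the force and the opening at its end, in the units of the state.
- sense(): the state, without advancing time (a new reading comes with each control period).
- grab_frame(name): name is "side" or "top" or "wrist"; returns the picture (400x640x3 uint8, blue, green, red); there is no depth.
- get_calibration(name): a dict with "intrinsics" (3x3 intrinsics, pixels), "world_to_cam" (4x4, takes a point from world to camera coordinates). Camera axes: x right, y down, z forward; pixel columns grow to the right and rows downward; lengths in mm; the calibration is good to about 2 mm. The wrist camera is an equidistant fisheye: a pixel r from the principal point sees the ray r / f radians off the axis. A picture is of the moment at which its call begins: read the wrist's pose just before it. get_calibration takes no time and is no camera call; for the wrist camera it gives the pose at the moment of the call.
- sign_off(): hands the job in, once; it reports no verdict.
Trained networks look in the newest picture that a camera, given by its name, has taken for a name from the list of things; names that differ only in an ending like _2 or _b are one class to them, and where a whole thing is asked for, a point or a joint stands for the part that bears it (a point fixed in the world has none). Each returns a list of dicts, best first, with "conf" (0 to 1); they miss things now and then, are a little off and sometimes report something else, mostly with a low value. They report only what shows in the picture. A call takes as long as a camera call. They do not tell look-alikes from the thing itself.
- boxes_of(camera, thing): "centre" ([x, y, z] in mm, in the coordinates of the camera as it stood for that picture, good to about 4 mm: the middle of the surface that is visible of it).
- trace(camera, thing): "mask" (400x640 bool, what is visible of it).
The state is a dict: "clock": time; "qpos": joint angles; "qvel": joint speeds; "joint_efforts": joint torques, N m; "eef_pos": TCP position; "tcp_rot": TCP orientation; "contact_force": force on the tool from outside, world axes, zero at the start; "wrist_torque": the same for the moment, N m; "opening": opening from 0.0 (shut) to 1.0 (fully open).
Only numpy, scipy, OpenCV 4.12 (cv2) and the standard library are available. Lean on these libraries where they do the work, as an engineer would, in place of code of your own. Each camera call takes 0.05 s, during which the arm holds its last target. There are 200 camera calls.

TASK

The wooden muddler is jammed corner to corner under the lips of the black caddy: turn it straight in line with the caddy to free its corners, lift it out, lay it on the cork mat and let go. Then take it again by its wide head, bed it fully down in the fitted black insert of the open aluminium case, and swing the lid over by its brass lug until the two shells meet edge to edge all round. Leave the bucket, bottle, jigger and cups where they stand.

Things in the scene. Friction and masses are not known exactly. Their poses are not given: they have to be found in the camera images.
- muddler: Loose flat-sided pale wooden muddler, about 0.1 kg, 160 mm long (x -80 to +80), 24 mm high, lying flat. Handle 28 mm wide from x = -80 to +35; wide head 44 mm wide from x = +35 to +80 (dark band at x = 41). Balance point near x = +9. Origin: centre of the underside; x runs along it towards the head, z up.
- caddy: Fixed black steel caddy, open-topped box 188 (x) x 132 (y) mm, 37 mm high, inside 176 x 120 mm. Along both long sides a lip turns inward at the top (32 to 37 mm high), overhanging the inside by 15 mm, so the slot between the lips is 90 mm wide. Origin: centre of the underside; x along the long side, z up.
- caddy_floor (a point): Centre of the caddy's floor, 6 mm above its origin. The muddler lies flat about here, turned about +0.5 rad (anticlockwise from above) from the caddy's x axis, head towards +x, its end corners under the lips. It can be lifted freely once within 0.2 rad of the caddy's x axis.
- mat: Fixed cork mat 200 (x) x 100 (y) x 4 mm. Origin: centre of the underside, so its top is 4 mm above the origin.
- case: Fixed lower shell of the aluminium clamshell case, 192 (x) x 136 (y) mm, walls 8 mm, rim 44 mm high, floor top 8 mm above the origin, inside 176 x 120 mm. The lid is hinged along its +y long edge. Black insert blocks inside leave a channel for the muddler's handle and a bay for its head (see seat); the floor between them is lined blue. Origin: centre of the underside; z up.
- seat (a point): Home of the muddler's origin: case (0, 0, +8) mm, muddler flat, head to the case's +x. Insert blocks (tops 36 mm above the case's origin) flank a channel 34 mm wide along y = 0 from the -x wall to x = +25; from there to x = +88 the bay is open over the full 120 mm width, with room for fingers beside the head. Play: 8 to 10 mm along x, 3 mm along y.
- lid (a joint): Lid angle, rad: 0 = shut, rims touching; grows as the lid opens; about 2.7 to 3.0 at the start (lying open on the case's +y side); stop at 3.05. Stiff friction hinge (about 0.3 N m): stays where it is left. Lid mass 0.3 kg, shell 192 x 136 x 22 mm.
- hinge (a point): Mid-point of the lid's hinge axis, which is parallel to the case's x; at case (0, +68, +44) mm.
- lid_grip (a point): Grip point on the lid's brass lug, a block 36 mm wide (along the case's x), 12 mm thick, sticking out 38 mm from the middle of the free edge; this point is 14 mm short of its end. Held by its sides (fingers closing along the case's x) it pivots between them. At lid angle a: case y = 68 - 160 cos a + 6 sin a, z = 44 + 160 sin a + 6 cos a (mm).
- ice_bucket: Clear glass ice bucket, 136 mm across, 130 mm high, steel tongs clipped on its rim. Bystander, loose. Origin: centre of the underside.
- rum_bottle: Tall amber bottle, 76 mm across, 290 mm high. Bystander, loose. Origin: centre of the underside.
- jigger: Stainless double jigger, 44 mm across, 95 mm high. Bystander, loose. Origin: centre of the underside.
- cup_a: Orange ceramic cup, 84 mm across, 75 mm high. Bystander, loose. Origin: centre of the underside.
- cup_b: Second orange cup, same size. Bystander, loose. Origin: centre of the underside.
Mind the look-alikes: they are no part of the job. Of the things that look like the mat, take the one that is farthest to the robot's right at the start.

How it is judged:
By the outcome, as a careful person would: the job done as asked, in the order asked, and still so for the second after the job is handed in, with the robot touching nothing.
It also fails if it takes over 72 s, if anything falls off the work surface, if the arm or the gripper's body presses on something with over 40 N, if the wrist force passes 120 N, or if a joint passes its speed limit or range.

## Working session

There is one attempt and no reset: what is moved stays moved. The work goes in short steps, Python scripts to look and compute and a tool call to move; the robot and the scene stay as the last step left them, time stands still between calls to the robot, and variables do not carry over. Pictures are saved under pics/ and viewed, about 8 in all and at most 12, crops included, and the job is handed in when it is done.

Besides the shell and the picture viewer there is one more tool, called as name(argument=value, ...) on one line, values as JSON. servo_tool: Moves the arm, as the interface text tells. Its arguments: {"type":"object","properties":{"rows":{"type":"array","items":{"type":"array"}},"force":{"type":"number"}},"required":["rows"]}

```bash
mkdir -p pics; cat > h.py <<'E'
import numpy as np,cv2
from rig import *
from scipy.spatial.transform import Rotation as R
def world(cam,p):
    T=np.array(get_calibration(cam)["world_to_cam"]); return (np.linalg.inv(T)@np.r_[p,1])[:3]
def proj(cam,P):
    c=get_calibration(cam);T=np.array(c["world_to_cam"]);K=np.array(c["intrinsics"])
    P=np.atleast_2d(P);q=(T[:3,:3]@P.T).T+T[:3,3]
    if cam=="wrist":
        r=np.linalg.norm(q[:,:2],axis=1);th=np.arctan2(r,q[:,2]);d=q[:,:2]/np.maximum(r,1e-9)[:,None]*th[:,None]
    else: d=q[:,:2]/q[:,2:]
    return d*[K[0,0],K[1,1]]+[K[0,2],K[1,2]]
def unproj(cam,uv,z):
    c=get_calibration(cam);T=np.array(c["world_to_cam"]);K=np.array(c["intrinsics"])
    uv=np.atleast_2d(uv);d=(uv-[K[0,2],K[1,2]])/[K[0,0],K[1,1]]
    if cam=="wrist":
        th=np.linalg.norm(d,axis=1)[:,None];d=np.c_[d/np.maximum(th,1e-9)*np.sin(th),np.cos(th)]
    else: d=np.c_[d,np.ones(len(d))]
    o=-T[:3,:3].T@T[:3,3];w=d@T[:3,:3]
    return o+w*((z-o[2])/w[:,2])[:,None]
E
python3 - <<'E'
from h import *
np.set_printoptions(precision=1,suppress=True)
s=sense();print(s)
for cam in("top","side"):
    im=grab_frame(cam);cv2.imwrite(f"pics/{cam}0.png",im)
    c=get_calibration(cam);T=np.array(c["world_to_cam"]);print(cam,-T[:3,:3].T@T[:3,3])
    for n in("muddler","caddy","mat","case","lid","ice_bucket","rum_bottle","jigger","cup_a"):
        for b in boxes_of(cam,n): print(cam,n,round(b["conf"],2),world(cam,b["centre"]),proj(cam,world(cam,b["centre"]))[0])
print(sense()["clock"])
a=cv2.imread("pics/top0.png");b=cv2.imread("pics/side0.png")
E
```

```text
{'clock': 0.0, 'qpos': array([ 1.3,  0.4,  1.6, -0. ,  1.2, -0. ]), 'qvel': array([ 0.,  0., -0.,  0.,  0., -0.]), 'joint_efforts': array([ -0. , -60.5, -34.2,  -0. ,   0. ,  -0. ]), 'eef_pos': array([188. , 595.6, 230.6]), 'tcp_rot': array([-3.1,  0. ,  2.8]), 'contact_force': array([-0.3,  0.1, -0.4]), 'wrist_torque': array([ 0. , -0.1, -0. ]), 'opening': 0.9966679367330565}
top [ 350.9  -83.4 1009. ]
top muddler 0.91 [ 512.3 -291.2   30.7] [398.6 211.6]
top caddy 0.91 [ 503.2 -296.6   10.1] [399.1 216.2]
top mat 0.97 [493.4 -91.3   5.2] [322.7 218.9]
top mat 0.72 [201.5 314.1   5.9] [163.6 328.5]
top case 0.88 [477.8 218.5  42.7] [203.4 220.8]
top lid 0.81 [472.9 285.6  56.3] [175.5 221.6]
top ice_bucket 0.95 [801.2  13.   72.9] [285.4  99.9]
top rum_bottle 0.87 [ 651.6 -417.1  186.5] [466.8 141.6]
top jigger 0.65 [ 716.7 -176.8   94.6] [357.7 128.1]
top cup_a 0.88 [ 737.6 -321.    34.9] [408.4 129.9]
top cup_a 0.57 [732.4 178.6  42.5] [224.5 127.9]
side [-102.3 -758.2  911.1]
side muddler 0.81 [ 521.3 -297.7   33.8] [379.8 236.5]
side caddy 0.73 [ 499.  -298.2   20.1] [374.  243.7]
side mat 0.91 [485.8 -98.6   2.8] [324.3 211.7]
side mat 0.72 [250.6 311.6   3.2] [193.1 177.9]
side case 0.77 [485.  210.2  36.8] [266.  156.5]
side lid 0.76 [469.5 291.8  59.6] [248.5 142.3]
side ice_bucket 0.83 [766.2  -2.   89.4] [367.7 140.7]
side rum_bottle 0.77 [ 639.8 -443.6  151.5] [457.6 216.8]
side jigger 0.85 [ 715.4 -189.2   64.5] [398.1 180. ]
side jigger 0.51 [717.1 158.4  50.7] [326.  134.8]
side cup_a 0.88 [717.4 157.6  49.9] [326.2 135. ]
side cup_a 0.64 [ 722.3 -314.2   45.1] [429.9 204.5]
1.0
```

View pics/top0.png

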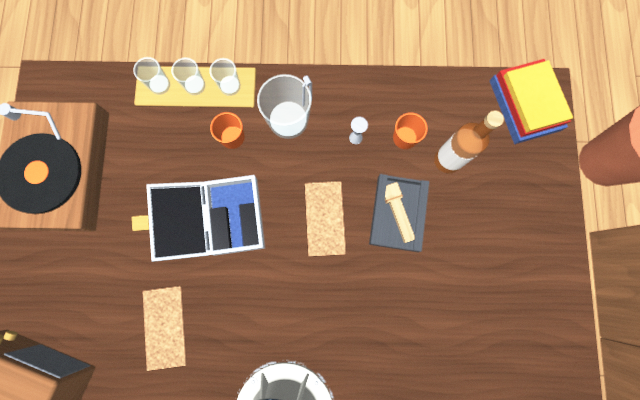

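View pics/side0.png

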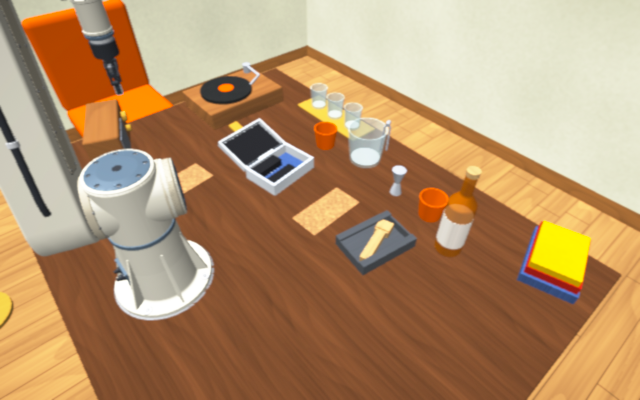

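The top view shows the caddy with the muddler at (400,213), the case at (235,212) with its lid open to the left and its lug at (140,223). There are two cork mats, at (325,218) and (164,328). The robot's right is −y, which is image right, so the mat meant is the one at (325,218), y≈-91. I'll confirm it in a crop and measure outlines.

```bash
python3 - <<'E'
from h import *
np.set_printoptions(precision=1,suppress=True)
im=grab_frame("top");crop=im[165:265,120:440].copy()
cv2.imwrite("pics/crop1.png",cv2.resize(crop,None,fx=2.5,fy=2.5,interpolation=cv2.INTER_CUBIC))
for n,z in(("muddler",30),("caddy",37),("mat",4),("case",44)):
    for m in trace("top",n)[:2]:
        k=m["mask"].astype(np.uint8)
        cs,_=cv2.findContours(k,0,1);c=max(cs,key=cv2.contourArea)[:,0].astype(float)
        P=unproj("top",c,z)[:,:2].astype(np.float32)
        r=cv2.minAreaRect(P);print(n,round(m["conf"],2),k.sum(),r)
E
```

```text
muddler 0.64 828 ((510.05902099609375, -287.8974609375), (160.75238037109375, 48.8983039855957), 14.22856616973877)
caddy 0.74 2754 ((509.5608825683594, -291.0257568359375), (137.0748291015625, 189.98150634765625), 82.13236999511719)
mat 0.84 3168 ((203.6326904296875, 315.36651611328125), (201.0301971435547, 104.34664154052734), 8.326492309570312)
mat 0.75 2696 ((496.00042724609375, -95.6219482421875), (199.65487670898438, 99.78146362304688), 4.173576354980469)
case 0.89 8649 ((485.419677734375, 235.67636108398438), (202.1428985595703, 336.51947021484375), 6.645951747894287)
```

View pics/crop1.png

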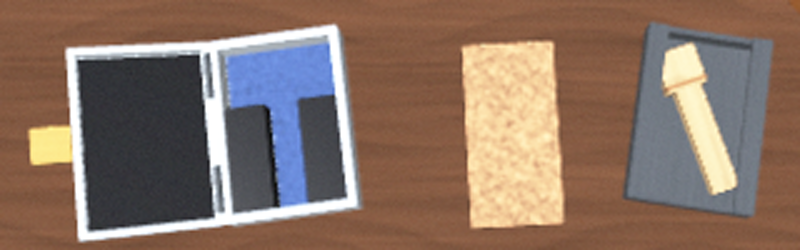

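The crop confirms it: the mat at (325,218) is cork-coloured, 200×100, at world (496,-96). It is the rightmost of the two. In the case the bay is on the +x side and the lug is on the left. Next I move over the caddy.

```bash
cat >> h.py <<'E'
def plan(p,yaw,op,n=None,step=55,p0=None,y0=None,show=True):
    """rows from present (or p0,y0) to TCP p, tool down, yaw (rad)"""
    s=sense();R0=R.from_euler("xyz",s["tcp_rot"]) if y0 is None else R.from_euler("xyz",[np.pi,0,y0])
    P0=np.array(s["eef_pos"] if p0 is None else p0,float);R1=R.from_euler("xyz",[np.pi,0,yaw]);p=np.array(p,float)
    w=(R0.inv()*R1).as_rotvec()
    if n is None:n=int(max(np.ceil(np.linalg.norm(p-P0)/step),np.ceil(abs(np.degrees(w)).max()/10),1))
    rows=[];Rc=R0
    for i in range(n):
        d=Rc.inv().apply((p-P0)/n)
        rows.append([op,[round(float(x),1)+0 for x in d],[round(float(x),1)+0 for x in np.degrees(w/n)]]);Rc=Rc*R.from_rotvec(w/n)
    if show:
        print(n,"rows")
        for i in range(0,n,8):print(rows[i:i+8])
    return rows
E
python3 - <<'E'
from h import *
s=sense();print(s["tcp_rot"],s["eef_pos"])
plan([510,-291,230],0.37,60,n=20)
E
```

```text
[3.14154930e+00 2.71342170e-05 2.83575107e+00] [188.20827556 596.01220164 231.30975426]
20 rows
[[60, [-28.7, -37.4, 0.1], [0.0, 0.0, 7.1]], [60, [-33.1, -33.6, 0.1], [0.0, 0.0, 7.1]], [60, [-37.0, -29.3, 0.1], [0.0, 0.0, 7.1]], [60, [-40.3, -24.5, 0.1], [0.0, 0.0, 7.1]], [60, [-43.0, -19.4, 0.1], [0.0, 0.0, 7.1]], [60, [-45.1, -14.0, 0.1], [0.0, 0.0, 7.1]], [60, [-46.4, -8.3, 0.1], [0.0, 0.0, 7.1]], [60, [-47.1, -2.5, 0.1], [0.0, 0.0, 7.1]]]
[[60, [-47.1, 3.3, 0.1], [0.0, 0.0, 7.1]], [60, [-46.3, 9.0, 0.1], [0.0, 0.0, 7.1]], [60, [-44.8, 14.7, 0.1], [0.0, 0.0, 7.1]], [60, [-42.7, 20.1, 0.1], [0.0, 0.0, 7.1]], [60, [-39.9, 25.2, 0.1], [0.0, 0.0, 7.1]], [60, [-36.5, 29.9, 0.1], [0.0, 0.0, 7.1]], [60, [-32.6, 34.1, 0.1], [0.0, 0.0, 7.1]], [60, [-28.1, 37.9, 0.1], [0.0, 0.0, 7.1]]]
[[60, [-23.2, 41.1, 0.1], [0.0, 0.0, 7.1]], [60, [-18.0, 43.6, 0.1], [0.0, 0.0, 7.1]], [60, [-12.5, 45.5, 0.1], [0.0, 0.0, 7.1]], [60, [-6.8, 46.7, 0.1], [0.0, 0.0, 7.1]]]
```

servo_tool(rows=[[60, [-29, -37, 0], [0, 0, 7]], [60, [-33, -34, 0], [0, 0, 7]], [60, [-37, -29, 0], [0, 0, 7]], [60, [-40, -25, 0], [0, 0, 7]], [60, [-43, -19, 0], [0, 0, 7]], [60, [-45, -14, 0], [0, 0, 7]], [60, [-46, -8, 0], [0, 0, 7]], [60, [-47, -2, 0], [0, 0, 7]]])

```text
clock: 2.25
eef_pos: [319.3, 241.7, 231.5]
tcp_rot: [3.141, -0.0, 1.855]
contact_force: [1.0, -0.2, -0.3]
opening: 0.698
```

servo_tool(rows=[[60, [-47, 3, 0], [0, 0, 7]], [60, [-46, 9, 0], [0, 0, 7]], [60, [-45, 15, 0], [0, 0, 7]], [60, [-43, 20, 0], [0, 0, 7]], [60, [-40, 25, 0], [0, 0, 7]], [60, [-37, 30, 0], [0, 0, 7]], [60, [-33, 34, 0], [0, 0, 7]], [60, [-28, 38, 0], [0, 0, 7]]])

```text
clock: 3.25
eef_pos: [452.1, -112.8, 231.5]
tcp_rot: [3.141, -0.0, 0.877]
contact_force: [0.6, 0.6, 0.2]
opening: 0.702
```

servo_tool(rows=[[60, [-23, 41, 0], [0, 0, 7]], [60, [-18, 44, 0], [0, 0, 7]], [60, [-12, 45, 0], [0, 0, 7]], [60, [-7, 47, 0], [0, 0, 7]], [60, [0, 0, 0], [0, 0, 1]]])

```text
clock: 3.88
eef_pos: [520.8, -289.7, 231.0]
tcp_rot: [3.141, -0.0, 0.371]
contact_force: [-0.1, 1.1, 0.2]
opening: 0.704
```

```bash
python3 - <<'E'
from h import *
np.set_printoptions(precision=2,suppress=True)
s=sense();print(s["clock"],s["tcp_rot"],s["eef_pos"],s["qpos"])
im=grab_frame("wrist")
for n,z in(("muddler",30),("caddy",37),("mat",4)):
    for m in trace("wrist",n)[:1]:
        k=m["mask"].astype(np.uint8)
        cs,_=cv2.findContours(k,0,1);c=max(cs,key=cv2.contourArea)[:,0].astype(float)
        P=unproj("wrist",c,z)[:,:2].astype(np.float32)
        print(n,round(m["conf"],2),k.sum(),cv2.minAreaRect(P))
        np.save(n+".npy",P)
cv2.imwrite("pics/w1.png",im)
E
```

```text
3.875 [ 3.14 -0.    0.37] [ 520.81 -289.66  231.03] [-0.51  0.31  1.7  -0.    1.13  0.69]
muddler 0.69 9982 ((501.08050537109375, -104.31564331054688), (185.39370727539062, 94.21771240234375), 3.9217209815979004)
caddy 0.59 14683 ((509.2714538574219, -288.0234375), (133.30430603027344, 189.13595581054688), 82.52647399902344)
mat 0.94 9836 ((493.83782958984375, -91.89329528808594), (198.7230682373047, 100.44593811035156), 4.5168538093566895)
```

View pics/w1.png

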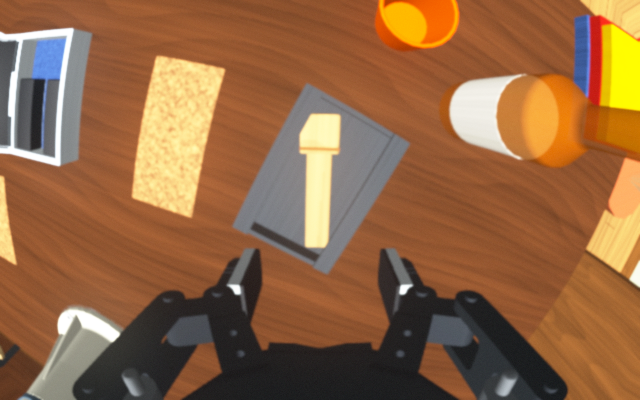

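The wrist view shows the muddler at cols 300–341, rows 113–248, almost parallel to the tool x axis. The caddy is around it and the mat is at (180,135). Trace returned the mat for "muddler", so I'll segment the wood by colour.

```bash
cat >> h.py <<'E'
def wood(im,cam,box,z,thr=None):
    """muddler pose from colour: box u0,v0,u1,v1 ; returns centre of 160 length, yaw"""
    u0,v0,u1,v1=box;c=im[v0:v1,u0:u1].astype(int)
    k=((c[...,2]>150)&(c[...,2]-c[...,0]>50)).astype(np.uint8) if thr is None else thr(c)
    cs,_=cv2.findContours(k,0,1);q=max(cs,key=cv2.contourArea);m=np.zeros_like(k);cv2.drawContours(m,[q],-1,1,-1)
    v,u=np.nonzero(m);P=unproj(cam,np.c_[u+u0,v+v0],z)[:,:2]
    c0=P.mean(0);w,V=np.linalg.eigh(np.cov((P-c0).T));a=V[:,1]*np.sign(V[0,1])
    for _ in range(3):
        n=np.array([-a[1],a[0]]);x=(P-c0)@a;y=(P-c0)@n
        e=np.percentile(x,[0.3,99.7]);h=(x>e[0]+5)&(x<e[0]+105)
        f=np.polyfit(x[h],y[h],1);a=a+f[0]*n;a/=np.linalg.norm(a)
    n=np.array([-a[1],a[0]]);x=(P-c0)@a;y=(P-c0)@n;e=np.array([x.min(),x.max()]);h=(x>e[0]+5)&(x<e[0]+105)
    yc=np.median(y[h]);hw=np.ptp(np.percentile(y[h],[1,99]));hd=np.ptp(np.percentile(y[x>e[1]-35],[1,99]))
    print("len",e[1]-e[0],"handle w",hw,"head w",hd)
    return c0+a*e.mean()+n*yc,np.arctan2(a[1],a[0])
E
python3 - <<'E'
from h import *
im=cv2.imread("pics/w1.png");print(im[180,317],im[180,280],im[130,320],im[130,270])
c,y=wood(im,"wrist",(288,105,352,256),30);print(c,y,y-np.radians(-7.6))
c,y=wood(cv2.imread("pics/top0.png"),"top",(382,178,420,248),30);print(c,y)
E
```

```text
[189 249 255] [135 131 131] [188 249 255] [ 55  97 162]
len 160.7276396521263 handle w 28.589233576284663 head w 43.63160355276489
[ 509.71067894 -287.5064903 ] 0.3449866063207865 0.4776316294723555
len 159.65344050770767 handle w 31.044324985745405 head w 44.500755000082144
[ 510.93234741 -291.73367266] 0.3421516140799469
```

```bash
python3 - <<'E'
from h import *
plan([514.5,-286,60],0.345,46,n=4);plan([514.5,-286,11],.345,46,n=3,p0=[514.5,-286,60],y0=.345)
E
```

```text
4 rows
[[46, [-1.2, -0.4, 42.8], [0.0, 0.0, 0.4]], [46, [-1.2, -0.4, 42.8], [0.0, 0.0, 0.4]], [46, [-1.2, -0.4, 42.8], [0.0, 0.0, 0.4]], [46, [-1.2, -0.4, 42.8], [0.0, 0.0, 0.4]]]
3 rows
[[46, [0.0, 0.0, 16.3], [0.0, 0.0, 0.0]], [46, [0.0, 0.0, 16.3], [0.0, 0.0, 0.0]], [46, [0.0, 0.0, 16.3], [0.0, 0.0, 0.0]]]
```

servo_tool(rows=[[46, [-1.2, -0.4, 43], [0, 0, 0.4]], [46, [-1.2, -0.4, 43], [0, 0, 0.4]], [46, [-1.2, -0.4, 43], [0, 0, 0.4]], [46, [-1.2, -0.4, 42], [0, 0, 0.4]]], force=40)

```text
clock: 4.58
eef_pos: [514.9, -286.0, 59.6]
tcp_rot: [3.141, -0.0, 0.349]
contact_force: [0.3, 0.7, 0.2]
opening: 0.537
```

```bash
python3 - <<'E'
from h import *
s=sense();print(s["tcp_rot"],s["eef_pos"],s["opening"]*85.4)
im=grab_frame("wrist");cv2.imwrite("pics/w2.png",im)
p=proj("wrist",[[590,-270,30],[430,-310,30]]);print(p)
T=np.array(get_calibration("wrist")["world_to_cam"]);print(-T[:3,:3].T@T[:3,3])
E
```

```text
[ 3.14122702e+00 -4.31335331e-04  3.48870511e-01] [ 514.86603241 -285.98735436   59.56646595] 45.85295135050845
[[345.14526504 103.60057603]
 [314.83767115 346.09501485]]
[ 584.3389919  -258.65512444  196.00887525]
```

View pics/w2.png

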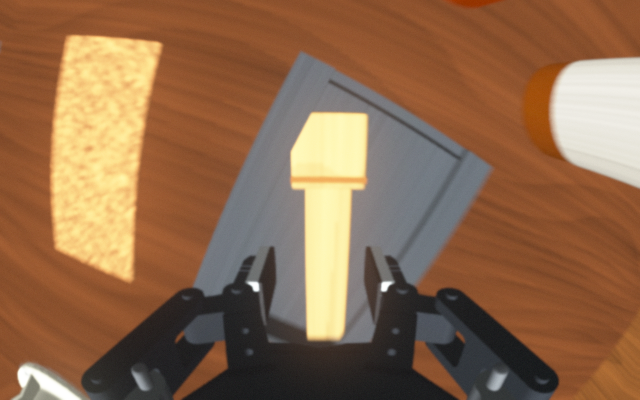

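The fingers straddle the handle (tips at cols 272 and 368, handle at 305–350). Descend and grip.

servo_tool(rows=[[46, [0, 0, 16], [0, 0, 0]], [46, [0, 0, 16], [0, 0, 0]], [46, [0, 0, 16], [0, 0, 0]], [46, [0, 0, 0], [0, 0, 0]]], force=40)

```text
clock: 5.12
eef_pos: [514.4, -286.8, 11.4]
tcp_rot: [-3.14, 0.001, 0.347]
contact_force: [-0.7, -0.7, 0.2]
opening: 0.54
```

servo_tool(rows=[[20, [0, 0, 0], [0, 0, 0]], [20, [0, 0, 0], [0, 0, 0]], [20, [0, 0, 0], [0, 0, 0]], [20, [0, 0, 0], [0, 0, 0]], [20, [0, 0, 0], [0, 0, 0]]], force=40)

```text
clock: 5.75
eef_pos: [515.4, -287.5, 13.0]
tcp_rot: [3.141, -0.001, 0.347]
contact_force: [-0.2, -1.2, 6.0]
opening: 0.313
```

```bash
python3 - <<'E'
from h import *
s=sense();print(s["tcp_rot"],s["eef_pos"],s["opening"]*85.4,s["contact_force"])
im=grab_frame("wrist");cv2.imwrite("pics/w3.png",im)
E
```

```text
[ 3.14064238e+00 -7.35898177e-04  3.46990786e-01] [ 515.43389118 -287.50275356   12.96050815] 26.7663293997309 [-0.20502481 -1.16407757  5.95879361]
```

servo_tool(rows=[[20, [0, 0, -1.5], [0, 0, 0]], [20, [0, 0, 0], [0, 0, 5]], [20, [0, 0, 0], [0, 0, 5]], [20, [0, 0, 0], [0, 0, 6]], [20, [0, 0, 0], [0, 0, 6]], [20, [0, 0, 0], [0, 0, 5.3]], [20, [0, 0, 0], [0, 0, 0]]])

```text
clock: 6.68
eef_pos: [514.6, -287.0, 13.5]
tcp_rot: [-3.141, 0.001, -0.129]
contact_force: [0.6, -0.1, -0.7]
opening: 0.316
```

```bash
python3 - <<'E'
from h import *
s=sense();print(s["tcp_rot"],s["eef_pos"],s["opening"]*85.4,s["contact_force"])
im=grab_frame("wrist");cv2.imwrite("pics/w4.png",im)
E
```

```text
[-3.14129463e+00  6.56646217e-04 -1.28908624e-01] [ 514.64234841 -286.96046535   13.5443073 ] 26.999820060026583 [ 0.62781464 -0.08786835 -0.73339089]
```

View pics/w4.png

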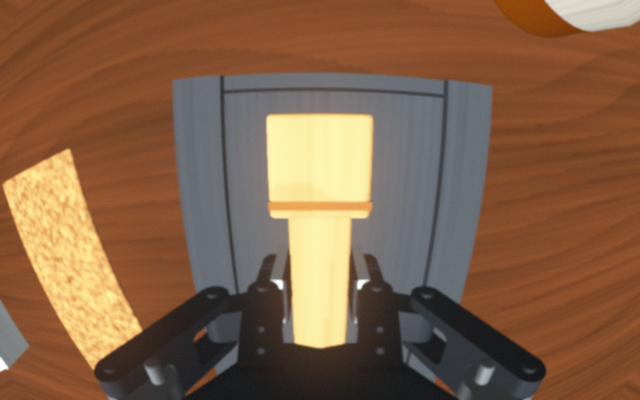

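The muddler is now straight, with its head (267–373, 113–215) between the lips at cols 222 and 445, and the force is near zero. Next: lift it and carry it to the mat.

```bash
python3 - <<'E'
from h import *
plan([500,-93.5,90],.076,20,n=6,p0=[514.6,-287,90],y0=-.129);
E
```

```text
6 rows
[[20, [-6.6, -31.7, 0.0], [0.0, 0.0, -2.0]], [20, [-5.5, -31.9, 0.0], [0.0, 0.0, -2.0]], [20, [-4.4, -32.0, 0.0], [0.0, 0.0, -2.0]], [20, [-3.3, -32.2, 0.0], [0.0, 0.0, -2.0]], [20, [-2.2, -32.3, 0.0], [0.0, 0.0, -2.0]], [20, [-1.1, -32.3, 0.0], [0.0, 0.0, -2.0]]]
```

servo_tool(rows=[[20, [0, 0, -15], [0, 0, 0]], [20, [0, 0, -30], [0, 0, 0]], [20, [0, 0, -31.5], [0, 0, 0]], [20, [0, 0, 0], [0, 0, 0]]])

```text
clock: 7.22
eef_pos: [516.8, -288.2, 93.6]
tcp_rot: [3.14, -0.005, -0.128]
contact_force: [0.9, 0.5, -2.6]
opening: 0.321
```

servo_tool(rows=[[20, [-7, -32, 0], [0, 0, -2]], [20, [-5.5, -32, 0], [0, 0, -2]], [20, [-4.5, -32, 0], [0, 0, -2]], [20, [-3.5, -32, 0], [0, 0, -2]], [20, [-2, -32, 0], [0, 0, -2]], [20, [-1, -32.5, 0], [0, 0, -2]], [20, [0, 0, 0], [0, 0, 0]]])

```text
clock: 8.1
eef_pos: [498.8, -91.8, 89.9]
tcp_rot: [-3.141, 0.001, 0.083]
contact_force: [0.6, -0.1, -0.8]
opening: 0.315
```

```bash
python3 - <<'E'
from h import *
s=sense();print(s["tcp_rot"],s["eef_pos"],s["opening"]*85.4,s["contact_force"])
im=grab_frame("wrist");cv2.imwrite("pics/w5.png",im)
im=grab_frame("top");cv2.imwrite("pics/t5.png",im)
E
```

```text
[-3.14101743e+00  1.29003604e-03  8.30943399e-02] [498.76209162 -91.75886691  89.91710121] 26.931384729616113 [ 0.60190811 -0.11442939 -0.76236515]
```

View pics/w5.png

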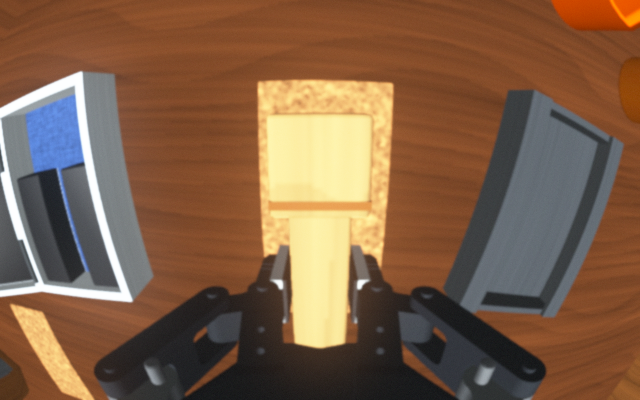

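The muddler is held level and sits centred over the mat (258–393, top edge row 82). Lower it.

servo_tool(rows=[[20, [0.5, 1, 25], [0, 0, 0]], [20, [0.5, 1, 25], [0, 0, 0]], [20, [0, 0, 18], [0, 0, 0]], [20, [0, 0, 6], [0, 0, 0]], [20, [0, 0, 3], [0, 0, 0]], [20, [0, 0, 0], [0, 0, 0]]])

```text
clock: 8.95
eef_pos: [501.1, -95.7, 13.6]
tcp_rot: [3.141, -0.001, 0.08]
contact_force: [-0.7, 0.3, -0.7]
opening: 0.32
```

servo_tool(rows=[[20, [0, 0, 1], [0, 0, 0]], [20, [0, 0, 1], [0, 0, 0]], [20, [0, 0, 0], [0, 0, 0]]])

```text
clock: 9.32
eef_pos: [500.8, -95.3, 11.4]
tcp_rot: [3.142, -0.0, 0.08]
contact_force: [-0.8, 1.0, -1.6]
opening: 0.318
```

servo_tool(rows=[[20, [0, 0, 1], [0, 0, 0]], [20, [0, 0, 0], [0, 0, 0]]])

```text
clock: 9.57
eef_pos: [500.9, -95.4, 11.0]
tcp_rot: [3.142, -0.0, 0.08]
contact_force: [-2.7, 1.2, 9.5]
opening: 0.322
```

servo_tool(rows=[[50, [0, 0, -0.5], [0, 0, 0]], [62, [0, 0, 0], [0, 0, 0]], [62, [0, 0, 0], [0, 0, 0]], [62, [0, 0, -15], [0, 0, 0]], [62, [0, 0, -30], [0, 0, 0]], [62, [0, 0, -40], [0, 0, 0]], [62, [0, 0, -40], [0, 0, 0]], [62, [0, 0, 0], [0, 0, 0]]])

```text
clock: 10.58
eef_pos: [503.0, -95.8, 139.6]
tcp_rot: [3.14, -0.006, 0.08]
contact_force: [0.1, -0.3, 0.4]
opening: 0.726
```

```bash
python3 - <<'E'
from h import *
s=sense();print(s["clock"],s["tcp_rot"],s["eef_pos"],s["opening"]*85.4,s["contact_force"])
im=grab_frame("wrist");cv2.imwrite("pics/w6.png",im)
for p in([585,-90,28],[420,-100,28]):print(proj("wrist",p))
c=im.astype(int);print(im[180,320],im[100,262],im[140,310])
# case measurement too
for m in trace("wrist","case")[:1]:
    k=m["mask"].astype(np.uint8);cs,_=cv2.findContours(k,0,1);q=max(cs,key=cv2.contourArea)[:,0].astype(float)
    print(m["conf"],q.min(0),q.max(0))
E
```

```text
10.575 [ 3.13979872 -0.00635304  0.07990912] [502.99943899 -95.84237495 139.62776451] 62.0119085762662 [ 0.11696999 -0.28522516  0.37933334]
[[320.9502436   99.32594586]]
[[317.46396587 281.82519863]]
[182 248 255] [ 86 152 221] [180 246 254]
0.85 [ 0. 82.] [170. 282.]
```

View pics/w6.png

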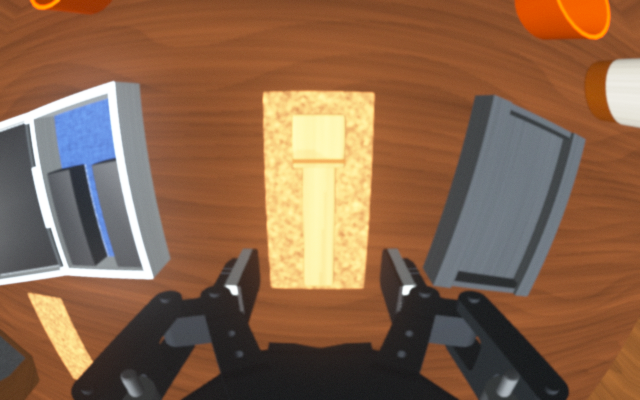

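The muddler lies on the mat, released (head 292–345, rows 114–163; handle down to row 287). I'll check its exact pose.

```bash
python3 - <<'E'
from h import *
im=cv2.imread("pics/w6.png")
t=lambda c:cv2.morphologyEx(((c[...,0]>140)&(c[...,2]>225)).astype(np.uint8),cv2.MORPH_OPEN,np.ones((3,3)))
t2=lambda c:cv2.morphologyEx(t(c),cv2.MORPH_CLOSE,np.ones((9,9)))
for z in(28,):
    c,y=wood(im,"wrist",(286,106,352,294),z,t2);print(c,y)
g=c+52*np.array([np.cos(y),np.sin(y)]);print("grasp",g)
print("mat ends rows",proj("wrist",[[594.5,-86,4],[395.5,-101,4]]))
plan([g[0],g[1],60],y,62,n=3);
E
```

```text
len 165.72537803705046 handle w 55.78844776071479 head w 51.264722524545206
[496.05633036 -94.64910042] 0.08558769028102602
grasp [547.86599002 -90.20397211]
mat ends rows [[317.49720026  87.66418862]
 [317.08065221 288.91666234]]
3 rows
[[62, [15.7, -0.5, 25.5], [0.0, 0.0, -0.1]], [62, [15.7, -0.5, 25.5], [0.0, 0.0, -0.1]], [62, [15.8, -0.4, 25.5], [0.0, 0.0, -0.1]]]
```

servo_tool(rows=[[62, [16, 0, 26], [0, 0, 0]], [62, [16, 0, 27], [0, 0, 0]], [62, [16, 0, 27], [0, 0, 0]], [62, [0, -0.6, 26], [0, 0, 0]], [62, [0, 0, 20], [0, 0, 0]], [62, [0, 0, 5], [0, 0, 0]], [62, [0, 0, 0], [0, 0, 0]]])

```text
clock: 11.55
eef_pos: [548.0, -90.9, 4.3]
tcp_rot: [-3.141, 0.001, 0.08]
contact_force: [-0.2, -0.1, 0.5]
opening: 0.729
```

servo_tool(rows=[[62, [2.5, 0, -6], [0, 0, 0]], [62, [0, 0, 0], [0, 0, 0]], [38, [0, 0, 0], [0, 0, 0]], [36, [0, 0, 0], [0, 0, 0]], [36, [0, 0, 0], [0, 0, 0]], [36, [0, 0, 0], [0, 0, 0]]], force=50)

```text
clock: 12.3
eef_pos: [551.5, -90.8, 11.7]
tcp_rot: [3.141, -0.001, 0.08]
contact_force: [-1.4, 0.5, 7.7]
opening: 0.499
```

servo_tool(rows=[[36, [0, 0, 0], [0, 0, 0]], [36, [0, 0, -20], [0, 0, 0]], [36, [0, 0, -40], [0, 0, 0]], [36, [0, 0, -40], [0, 0, 0]], [36, [0, 0, 0], [0, 0, 0]], [36, [0, 0, 0], [0, 0, 0]]])

```text
clock: 13.05
eef_pos: [550.6, -90.6, 110.4]
tcp_rot: [-3.142, 0.0, 0.08]
contact_force: [-0.4, -0.8, -1.5]
opening: 0.497
```

```bash
python3 - <<'E'
from h import *
s=sense();print(s["clock"],s["tcp_rot"],s["eef_pos"],s["opening"]*85.4,s["contact_force"])
grab_frame("top")
im=grab_frame("wrist");cv2.imwrite("pics/w7.png",im)
# case rim via top & wrist: colour/edges
for cam in("wrist","top"):
  for m in trace(cam,"case")[:1]:
    k=m["mask"].astype(np.uint8);cs,_=cv2.findContours(k,0,1);q=max(cs,key=cv2.contourArea)
    print(cam,m["conf"],cv2.approxPolyDP(q,4,True)[:,0].tolist())
plan([478,165,112],.115,36)
E
```

```text
13.05 [-3.14150409e+00  3.93336663e-04  7.99639325e-02] [550.57480491 -90.64519432 110.40506498] 42.4011479550485 [-0.40729364 -0.81710798 -1.53922437]
wrist 0.84 [[124, 131], [0, 164], [0, 324], [67, 317], [134, 329], [167, 302], [148, 245]]
top 0.65 [[380, 175], [369, 243], [419, 251], [426, 183]]
5 rows
[[36, [-10.3, -52.1, -0.4], [0.0, 0.0, -0.4]], [36, [-10.0, -52.2, -0.4], [0.0, 0.0, -0.4]], [36, [-9.6, -52.3, -0.5], [0.0, 0.0, -0.4]], [36, [-9.2, -52.3, -0.5], [0.0, 0.0, -0.4]], [36, [-8.9, -52.4, -0.5], [0.0, 0.0, -0.4]]]
```

View pics/w7.png

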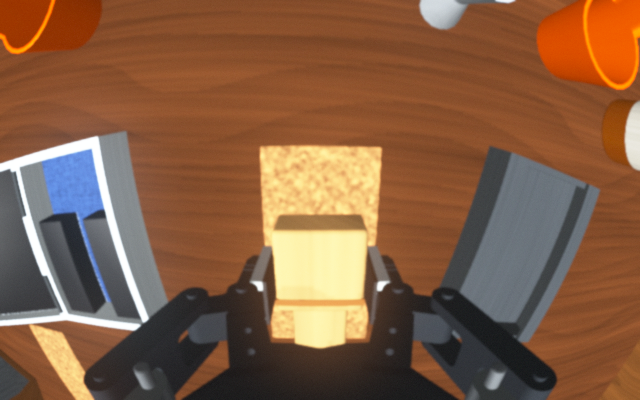

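The muddler is held by its head at 42 mm and level. Now I hover on the near side of the case to measure it.

```bash
python3 - <<'E'
from h import *
plan([330,130,190],.115,36,n=7)
E
```

```text
7 rows
[[36, [-28.9, -33.9, -11.4], [0.0, 0.0, -0.3]], [36, [-28.7, -34.1, -11.4], [0.0, 0.0, -0.3]], [36, [-28.5, -34.2, -11.4], [0.0, 0.0, -0.3]], [36, [-28.4, -34.4, -11.4], [0.0, 0.0, -0.3]], [36, [-28.2, -34.5, -11.5], [0.0, 0.0, -0.3]], [36, [-28.0, -34.6, -11.5], [0.0, 0.0, -0.3]], [36, [-27.8, -34.8, -11.5], [0.0, 0.0, -0.3]]]
```

servo_tool(rows=[[36, [-29, -34, -11.5], [0, 0, -0.3]], [36, [-29, -34, -11.5], [0, 0, -0.3]], [36, [-28.5, -34, -11.5], [0, 0, -0.3]], [36, [-28.5, -34.5, -11.5], [0, 0, -0.3]], [36, [-28, -34.5, -11.5], [0, 0, -0.3]], [36, [-28, -34.5, -11.5], [0, 0, -0.3]], [36, [-28, -35, -11.5], [0, 0, -0.3]], [36, [0, 0, 0], [0, 0, 0]]])

```text
clock: 14.25
eef_pos: [328.3, 131.0, 191.4]
tcp_rot: [-3.141, 0.0, 0.12]
contact_force: [0.8, -0.0, -0.3]
opening: 0.5
```

```bash
python3 - <<'E'
from h import *
s=sense();print(s["clock"],s["tcp_rot"],s["eef_pos"],s["opening"]*85.4,s["contact_force"])
c=get_calibration("wrist");im=grab_frame("wrist");cv2.imwrite("pics/w8.png",im)
import pickle;pickle.dump(c,open("w8.pkl","wb"))
E
```

```text
14.25 [-3.14124549e+00  1.96041208e-04  1.20056458e-01] [328.31506556 130.97355786 191.38745919] 42.69677017441923 [ 0.84999888 -0.03056587 -0.31833278]
```

View pics/w8.png

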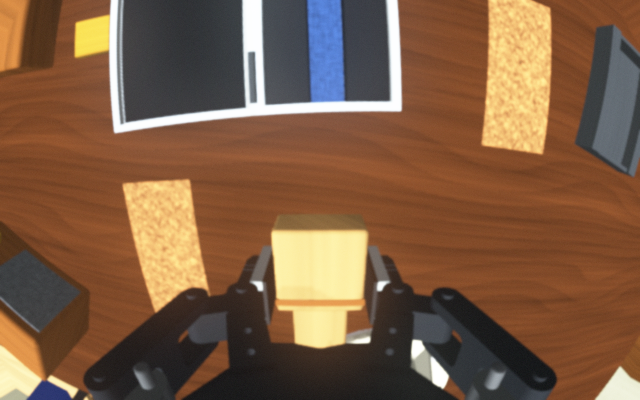

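The near rim (118–400, row ~107) and the blue channel (308–345) show, but I am too far back. I'll go 90 mm forward and fit the rim numerically.

servo_tool(rows=[[36, [45, -10, 0], [0, 0, 0]], [36, [45, -10, 0], [0, 0, 0]], [36, [0, 0, 0], [0, 0, 0]], [36, [0, 0, 0], [0, 0, 0]]])

```text
clock: 14.8
eef_pos: [416.7, 159.0, 190.2]
tcp_rot: [3.141, 0.002, 0.116]
contact_force: [-1.0, -0.1, -1.4]
opening: 0.497
```

```bash
python3 - <<'E'
from h import *
s=sense();print(s["clock"],s["tcp_rot"],s["eef_pos"])
im=grab_frame("wrist");cv2.imwrite("pics/w9.png",im)
import pickle;pickle.dump(get_calibration("wrist"),open("w9.pkl","wb"))
E
```

```text
14.8 [3.14080473e+00 2.44370752e-03 1.15539055e-01] [416.65541439 158.98618689 190.22742144]
```

View pics/w9.png

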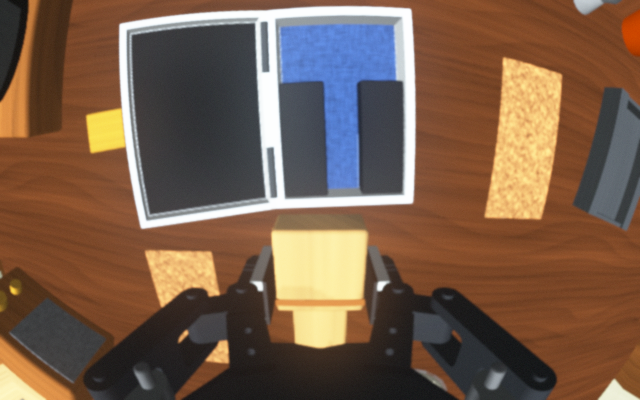

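The whole case is in view: rim right edge at col ~412, rows 9–203, and the channel at cols 326–360. The lug is at (105,130). Now the numeric fit.

```bash
cat > fit.py <<'E'
from h import *
import h,pickle
from scipy.optimize import least_squares
im=cv2.imread("pics/w9.png").astype(int);cal=pickle.load(open("w9.pkl","rb"));h.get_calibration=lambda c:cal
np.set_printoptions(precision=2,suppress=True)
T=np.array(cal["world_to_cam"]);print("cam",-T[:3,:3].T@T[:3,3])
white=(im.min(2)>150)
blue=(im[...,0]-im[...,2]>60)
ob=[]  # (uv, z, axis, value)
for v in range(25,190,5):
    us=np.nonzero(white[v,385:430])[0]
    if len(us):ob.append((us.max()+385.5,v,44,1,-68))
for u in range(295,400,5):
    vs=np.nonzero(white[:40,u])[0]
    if len(vs):ob.append((u,vs.min()-.5,44,0,96))
for u in range(280,400,5):
    vs=np.nonzero(white[185:212,u])[0]
    if len(vs):ob.append((u,vs.max()+185.5,44,0,-96))
for v in range(95,180,4):
    us=np.nonzero(blue[v,300:380])[0]
    if len(us)>5:ob+= [(us.min()+299.5,v,36,1,17),(us.max()+300.5,v,8,1,-17)]
ob=np.array(ob);W=np.array([unproj("wrist",o[:2],o[2])[0,:2] for o in ob])
def res(p):
    d=W-p[:2];c,s=np.cos(p[2]),np.sin(p[2]);L=np.c_[d@[c,s],d@[-s,c]]
    return L[np.arange(len(ob)),ob[:,3].astype(int)]-ob[:,4]
r=least_squares(res,[480,165,.115],loss="soft_l1");print(r.x)
for k in set(map(tuple,ob[:,2:])):
    m=(ob[:,2:]==k).all(1);print(k,m.sum(),np.median(res(r.x)[m]),res(r.x)[m].std())
# muddler head in hand: edges
E
python3 fit.py
```

```text
cam [492.45 167.99 332.13]
[496.05 146.15   0.15]
(np.float64(44.0), np.float64(0.0), np.float64(-96.0)) 24 -0.8365424837491915 0.29501605028817646
(np.float64(8.0), np.float64(1.0), np.float64(-17.0)) 22 -0.21297915195130557 0.2524555099554679
(np.float64(44.0), np.float64(0.0), np.float64(96.0)) 21 1.0283632094726727 0.2754374638969818
(np.float64(44.0), np.float64(1.0), np.float64(-68.0)) 33 -0.38796704661578474 0.3279668668561516
(np.float64(36.0), np.float64(1.0), np.float64(17.0)) 22 0.9464899685502832 0.35149344222225865
```

```bash
cat >> fit.py <<'E'
tcp=np.array([416.655,158.986]);y=.1155;a=np.array([np.cos(y),np.sin(y)]);n=np.array([-a[1],a[0]])
wd=(im[...,2]>170)&(im[...,2]-im[...,0]>40)&(im[...,2]-im[...,0]<120)
col=im[205:240,320];print([tuple(map(int,x)) for x in col[::2]])
for v,z in((260,206.5),(290,206.5),(320,206.5),(335,206.5)):
    us=np.nonzero(wd[v,265:375])[0]+265
    P=unproj("wrist",[[us.min()-.5,v],[us.max()+.5,v]],z)[:,:2]-tcp;print(v,us.min(),us.max(),P@a,P@n)
for v,z in((214.5,182.5),(231,206.5),(302,206.5)):
    P=unproj("wrist",[[320,v]],z)[:,:2]-tcp;print(v,P@a)
c,th=r.x[:2],r.x[2]
for zz in (90,):
    t=c+55.5*np.array([np.cos(th),np.sin(th)]);print("TCP target",t,th)
    plan([t[0],t[1],100],th,36,n=4)
E
python3 fit.py
```

```text
cam [492.45 167.99 332.13]
[496.05 146.15   0.15]
(np.float64(44.0), np.float64(0.0), np.float64(-96.0)) 24 -0.8365424837491915 0.29501605028817646
(np.float64(8.0), np.float64(1.0), np.float64(-17.0)) 22 -0.21297915195130557 0.2524555099554679
(np.float64(44.0), np.float64(0.0), np.float64(96.0)) 21 1.0283632094726727 0.2754374638969818
(np.float64(44.0), np.float64(1.0), np.float64(-68.0)) 33 -0.38796704661578474 0.3279668668561516
(np.float64(36.0), np.float64(1.0), np.float64(17.0)) 22 0.9464899685502832 0.35149344222225865
[(252, 251, 249), (150, 160, 182), (72, 91, 134), (69, 91, 135), (75, 100, 139), (82, 112, 139), (81, 109, 134), (79, 111, 137), (82, 113, 143), (81, 112, 142), (81, 117, 144), (83, 116, 145), (92, 135, 168), (127, 198, 234), (153, 229, 249), (170, 238, 252), (170, 239, 253), (167, 238, 253)]
260 274 365 [8.33 8.31] [ 21.49 -21.  ]
290 276 363 [-8.42 -8.45] [ 21.63 -21.12]
320 293 346 [-27.23 -27.25] [ 14.15 -13.62]
335 294 345 [-37.9  -37.91] [ 14.12 -13.58]
214.5 [22.07]
231 [23.04]
302 [-15.34]
TCP target [550.9  154.61] 0.15305913630216272
4 rows
[[36, [33.3, 5.0, 22.5], [0.0, 0.0, -0.5]], [36, [33.3, 5.3, 22.6], [0.0, 0.0, -0.5]], [36, [33.2, 5.6, 22.6], [0.0, 0.0, -0.5]], [36, [33.2, 5.9, 22.6], [0.0, 0.0, -0.5]]]
```

servo_tool(rows=[[36, [33.5, 5, 22], [0, 0, -0.5]], [36, [33.5, 5.2, 22], [0, 0, -0.5]], [36, [33.5, 5.5, 22], [0, 0, -0.6]], [36, [33.5, 6, 22], [0, 0, -0.6]], [36, [0, 0, 0], [0, 0, 0]], [36, [0, 0, 0], [0, 0, 0]]])

```text
clock: 15.6
eef_pos: [551.5, 155.4, 103.3]
tcp_rot: [3.141, 0.001, 0.154]
contact_force: [-0.3, -0.5, -0.7]
opening: 0.505
```

```bash
python3 - <<'E'
from h import *
s=sense();print(s["clock"],s["tcp_rot"],s["eef_pos"])
plan([551.9,154.7,60],.153,36,n=2)
E
```

```text
15.6 [3.14147417e+00 1.47568098e-03 1.54459018e-01] [551.49230217 155.37714326 103.29267162]
2 rows
[[36, [0.2, 0.4, 21.6], [0.0, 0.0, 0.0]], [36, [0.2, 0.4, 21.6], [0.0, 0.0, 0.0]]]
```

servo_tool(rows=[[36, [0.3, 0.7, 20], [0, 0, 0]], [36, [0, 0, 20], [0, 0, 0]], [36, [0, 0, 0], [0, 0, 0]], [36, [0, 0, 8], [0, 0, 0]], [36, [0, 0, 8], [0, 0, 0]], [36, [0, 0, 0], [0, 0, 0]]])

```text
clock: 16.35
eef_pos: [552.8, 155.1, 46.9]
tcp_rot: [3.141, 0.001, 0.155]
contact_force: [-0.1, -0.5, -0.8]
opening: 0.501
```

servo_tool(rows=[[36, [0, 0, 4], [0, 0, 0]], [36, [0, 0, 4], [0, 0, 0]], [36, [0, 0, 0], [0, 0, 0]]])

```text
clock: 16.73
eef_pos: [552.9, 155.1, 38.9]
tcp_rot: [3.142, 0.001, 0.155]
contact_force: [0.4, -0.5, -1.4]
opening: 0.5
```

Already 5 mm into the channel without force. Continue down.

servo_tool(rows=[[36, [0, 0, 5], [0, 0, 0]], [36, [0, 0, 5], [0, 0, 0]], [36, [0, 0, 5], [0, 0, 0]], [36, [0, 0, 5], [0, 0, 0]], [36, [0, 0, 1.5], [0, 0, 0]], [36, [0, 0, 0], [0, 0, 0]]])

```text
clock: 17.48
eef_pos: [553.1, 155.2, 17.6]
tcp_rot: [3.142, 0.0, 0.155]
contact_force: [-0.4, 0.6, -1.0]
opening: 0.503
```

servo_tool(rows=[[36, [0, 0, 1], [0, 0, 0]], [36, [0, 0, 1], [0, 0, 0]], [36, [0, 0, 0.5], [0, 0, 0]], [36, [0, 0, 0], [0, 0, 0]]])

```text
clock: 17.98
eef_pos: [553.3, 155.3, 15.7]
tcp_rot: [-3.142, -0.0, 0.155]
contact_force: [-1.4, 0.0, 5.2]
opening: 0.5
```

The muddler is on the floor: reaction 5 N at z=15.7, as expected. Release and rise, then check and measure the lid.

servo_tool(rows=[[50, [0, 0, -0.3], [0, 0, 0]], [58, [0, 0, 0], [0, 0, 0]], [58, [0, 0, 0], [0, 0, 0]], [58, [0, 0, -15], [0, 0, 0]], [58, [0, 0, -30], [0, 0, 0]], [58, [-20, 0, -40], [0, 0, 0]], [58, [-50, 0, -35], [0, 0, 0]], [58, [-55, 0, -35], [0, 0, 0]]])

```text
clock: 18.98
eef_pos: [431.0, 136.1, 171.0]
tcp_rot: [-3.141, -0.001, 0.155]
contact_force: [0.4, 0.4, 0.8]
opening: 0.676
```

servo_tool(rows=[[58, [0, -40, -20], [0, 0, 0]], [58, [0, 0, 0], [0, 0, 0]], [58, [0, 0, 0], [0, 0, 0]]])

```text
clock: 19.35
eef_pos: [425.7, 175.6, 189.5]
tcp_rot: [3.141, -0.0, 0.156]
contact_force: [0.4, -0.8, -0.3]
opening: 0.68
```

```bash
cat > lid.py <<'E'
from h import *
import h,pickle,sys
tag=sys.argv[1] if len(sys.argv)>1 else None
np.set_printoptions(precision=2,suppress=True)
C=np.array([496.05,146.15,0]);th=.153
Rz=R.from_euler("z",th)
def case2w(p):return Rz.apply(np.atleast_2d(p))+C
def lug(a,r,off,x):return case2w([x,68-r*np.cos(a)+off*np.sin(a),44+r*np.sin(a)+off*np.cos(a)])[0]
def yellow(im):
    i=im.astype(int);k=((i[...,2]>170)&(i[...,1]>130)&(i[...,0]<110)&(i[...,2]-i[...,0]>110)).astype(np.uint8)
    return k
def hull(cam,a,shape):
    P=[lug(a,r,o,x) for r in(136,174) for o in(0,12) for x in(-18,18)]
    q=cv2.convexHull(np.round(proj(cam,np.array(P))).astype(np.int32));m=np.zeros(shape,np.uint8);cv2.fillConvexPoly(m,q,1);return m
def best(cam,im):
    k=yellow(im);u=np.round(proj(cam,lug(2.85,160,0,0))[0]).astype(int)
    v0,u0=max(u[1]-50,0),max(u[0]-50,0);w=np.zeros_like(k);w[v0:u[1]+50,u0:u[0]+50]=k[v0:u[1]+50,u0:u[0]+50]
    o=[((lambda m:(m&w).sum()/max((m|w).sum(),1))(hull(cam,a,k.shape)),a) for a in np.arange(2.5,3.06,.01)]
    s=max(o);vv,uu=np.nonzero(w);mv,mu=np.nonzero(hull(cam,s[1],k.shape))
    print(cam,"IoU,a",s,"n",w.sum(),"centroid obs/model",uu.mean(),vv.mean(),mu.mean(),mv.mean(),[round(float(x[0]),2) for x in o[::5]])
E
python3 - <<'E'
from lid import *
s=sense();print(s["clock"],s["tcp_rot"],s["eef_pos"])
im=grab_frame("wrist");cv2.imwrite("pics/w10.png",im);best("wrist",im);pickle.dump(get_calibration("wrist"),open("w10.pkl","wb"))
best("top",grab_frame("top"));best("side",grab_frame("side"))
cal=pickle.load(open("w9.pkl","rb"));h.get_calibration=lambda c:cal
best("wrist",cv2.imread("pics/w9.png"))
E
```

```text
19.35 [ 3.14 -0.    0.16] [425.69 175.64 189.47]
wrist IoU,a (np.float64(0.8583473861720068), np.float64(2.7999999999999936)) n 1527 centroid obs/model 120.1827111984283 132.9652914210871 121.99156829679595 132.86228218100055 [0.56, 0.6, 0.65, 0.71, 0.78, 0.82, 0.86, 0.78, 0.66, 0.53, 0.43, 0.33]
top IoU,a (np.float64(0.0), np.float64(3.059999999999988)) n 0 centroid obs/model nan nan 144.52595155709344 225.47058823529412 [0.0, 0.0, 0.0, 0.0, 0.0, 0.0, 0.0, 0.0, 0.0, 0.0, 0.0, 0.0]
side IoU,a (np.float64(0.09915356711003627), np.float64(2.7699999999999942)) n 777 centroid obs/model 224.8906048906049 100.5019305019305 235.6060606060606 126.65151515151516 [0.03, 0.05, 0.07, 0.08, 0.09, 0.1, 0.09, 0.07, 0.04, 0.02, 0.01, 0.0]
wrist IoU,a (np.float64(0.8431137724550898), np.float64(2.779999999999994)) n 1410 centroid obs/model 105.00425531914894 130.38439716312055 106.9748201438849 129.73621103117506 [0.53, 0.58, 0.65, 0.74, 0.77, 0.81, 0.82, 0.69, 0.57, 0.47, 0.36, 0.25]lid.py:20: RuntimeWarning: Mean of empty slice.
  print(cam,"IoU,a",s,"n",w.sum(),"centroid obs/model",uu.mean(),vv.mean(),mu.mean(),mv.mean(),[round(float(x[0]),2) for x in o[::5]])
  ret = ret.dtype.type(ret / rcount)
```

View pics/w10.png

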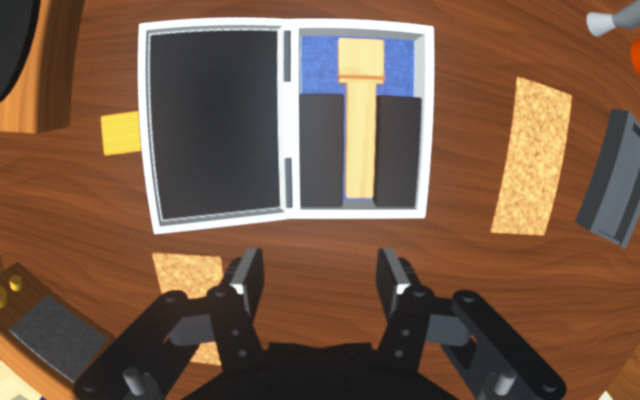

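The muddler is fully bedded: handle in the channel (345–375), head in the bay (340–383, rows 38–80). The lug is at (120,133) and the lid angle is about 2.79. Plan the approach to the lug.

```bash
python3 - <<'E'
from lid import *
g=lug(2.79,160,6,0);print("grip",g)
plan([g[0],g[1],165],.153+np.pi/2,60,n=10)
a=np.linspace(2.79,0,33);y=68-160*np.cos(a)+6*np.sin(a);z=44+160*np.sin(a)+6*np.cos(a)
print(np.c_[np.diff(y),-np.diff(z)].round(1).tolist())
print([lug(x,160,6,0).round(0).tolist() for x in (2.09,1.395,.7,0)])
E
```

```text
grip [462.48 363.86  93.47]
10 rows
[[60, [6.6, -18.1, 2.3], [0.0, 0.0, -9.0]], [60, [9.3, -16.8, 2.3], [0.0, 0.0, -9.0]], [60, [11.8, -15.2, 2.3], [0.0, 0.0, -9.0]], [60, [14.0, -13.1, 2.3], [0.0, 0.0, -9.0]], [60, [15.9, -10.8, 2.3], [0.0, 0.0, -9.0]], [60, [17.4, -8.2, 2.3], [0.0, 0.0, -9.0]], [60, [18.5, -5.3, 2.3], [0.0, 0.0, -9.0]], [60, [19.1, -2.4, 2.3], [0.0, 0.0, -9.0]]]
[[60, [19.2, 0.6, 2.3], [0.0, 0.0, -9.0]], [60, [18.9, 3.6, 2.3], [0.0, 0.0, -9.0]]]
[[-4.9, -13.1], [-6.0, -12.6], [-7.1, -12.0], [-8.1, -11.4], [-9.1, -10.6], [-9.9, -9.8], [-10.8, -8.9], [-11.5, -7.9], [-12.1, -6.9], [-12.7, -5.8], [-13.2, -4.7], [-13.5, -3.5], [-13.8, -2.3], [-13.9, -1.1], [-14.0, 0.1], [-13.9, 1.3], [-13.7, 2.5], [-13.5, 3.7], [-13.1, 4.9], [-12.6, 6.0], [-12.0, 7.1], [-11.4, 8.1], [-10.6, 9.0], [-9.8, 9.9], [-8.9, 10.8], [-7.9, 11.5], [-6.9, 12.1], [-5.8, 12.7], [-4.7, 13.1], [-3.5, 13.5], [-2.3, 13.8], [-1.1, 13.9]]
[[473.0, 297.0, 180.0], [489.0, 192.0, 203.0], [504.0, 96.0, 152.0], [510.0, 55.0, 50.0]]
```

servo_tool(rows=[[60, [6.6, -18, 2], [0, 0, -9]], [60, [9.3, -17, 2], [0, 0, -9]], [60, [12, -15, 2], [0, 0, -9]], [60, [14, -13, 2], [0, 0, -9]], [60, [16, -11, 2], [0, 0, -9]], [60, [17.5, -8, 2], [0, 0, -9]], [60, [18.5, -5.5, 2], [0, 0, -9]], [60, [19, -2.5, 2], [0, 0, -9]]])

```text
clock: 20.5
eef_pos: [455.5, 326.7, 172.1]
tcp_rot: [-3.14, 0.001, 1.416]
contact_force: [-0.2, 0.3, 0.4]
opening: 0.701
```

servo_tool(rows=[[60, [19, 0.5, 2], [0, 0, -9]], [60, [19, 3.5, 2], [0, 0, -9]], [60, [0, 0, 0], [0, 0, 0]], [60, [0, 0, 0], [0, 0, 0]]])

```text
clock: 21.0
eef_pos: [462.1, 363.6, 168.5]
tcp_rot: [-3.14, 0.001, 1.722]
contact_force: [0.2, 0.5, -0.4]
opening: 0.702
```

```bash
python3 - <<'E'
from lid import *
s=sense();print(s["clock"],s["tcp_rot"],s["eef_pos"])
im=grab_frame("wrist");best("wrist",im);cv2.imwrite("pics/w11.png",im)
k=yellow(im);n,l,st,ce=cv2.connectedComponentsWithStats(k);i=1+st[1:,4].argmax();print(st[i],ce[i])
for a in(2.75,2.79,2.83):
    z=lug(a,155,0,0)[2];print(a,z,unproj("wrist",ce[i],z),lug(a,155,0,0))
v,u=np.nonzero(l==i);P=unproj("wrist",np.c_[u,v],92)[:,:2]-C[:2]
L=np.c_[P@[np.cos(th),np.sin(th)],P@[-np.sin(th),np.cos(th)]];print(np.percentile(L,[1,99],axis=0))
g=lug(2.79,160,6,0);plan([g[0],g[1],74.5],.153+np.pi/2,60,n=4)
E
```

```text
21.0 [-3.14  0.    1.72] [462.08 363.56 168.47]
wrist IoU,a (np.float64(0.8856317093311313), np.float64(2.7999999999999936)) n 2145 centroid obs/model 320.54358974358973 214.2932400932401 320.5 214.50949628406275 [0.0, 0.04, 0.16, 0.31, 0.49, 0.71, 0.89, 0.77, 0.61, 0.49, 0.4, 0.32]
[ 522  138  118  218 5435] [578.34 247.91]
2.75 103.15745376811141 [[723.51 365.89 103.16]] [463.85 354.95 103.16]
2.79 97.38098742505045 [[731.12 363.84  97.38]] [463.51 357.17  97.38]
2.83 91.51912288944605 [[738.84 361.76  91.52]] [463.2  359.17  91.52]
[[232.11  53.84]
 [353.92 275.16]]
4 rows
[[60, [0.1, 0.1, 23.5], [0.0, 0.0, 0.0]], [60, [0.1, 0.1, 23.5], [0.0, 0.0, 0.0]], [60, [0.1, 0.1, 23.5], [0.0, 0.0, 0.0]], [60, [0.1, 0.1, 23.5], [0.0, 0.0, 0.0]]]
```

The lug matches the model almost exactly (centroid 320.5,214.3, a=2.80). Descend and grip.

servo_tool(rows=[[60, [0.5, 0, 25], [0, 0, 0]], [60, [0, 0, 25], [0, 0, 0]], [60, [0, 0, 25], [0, 0, 0]], [60, [0, 0, 19], [0, 0, 0]], [60, [0, 0, 0], [0, 0, 0]], [60, [0, 0, 0], [0, 0, 0]]])

```text
clock: 21.8
eef_pos: [462.7, 365.3, 75.9]
tcp_rot: [3.141, -0.0, 1.725]
contact_force: [0.2, -0.2, 0.2]
opening: 0.704
```

servo_tool(rows=[[30, [0, 0, 0], [0, 0, 0]], [30, [0, 0, 0], [0, 0, 0]], [30, [0, 0, 0], [0, 0, 0]], [30, [0, 0, 0], [0, 0, 0]]], force=45)

```text
clock: 22.3
eef_pos: [462.5, 365.7, 75.6]
tcp_rot: [3.141, -0.001, 1.726]
contact_force: [-1.0, 2.5, 2.5]
opening: 0.409
```

servo_tool(rows=[[30, [-5, 0, -13], [0, 0, 0]], [30, [-6, 0, -12.5], [0, 0, 0]], [30, [-7, 0, -12], [0, 0, 0]], [30, [-8, 0, -11.5], [0, 0, 0]], [30, [-9, 0, -10.5], [0, 0, 0]], [30, [-10, 0, -10], [0, 0, 0]], [30, [-11, 0, -9], [0, 0, 0]], [30, [-11.5, 0, -8], [0, 0, 0]]])

```text
clock: 23.3
eef_pos: [473.1, 297.4, 162.1]
tcp_rot: [3.141, 0.0, 1.726]
contact_force: [7.8, 1.3, -10.5]
opening: 0.416
```

```bash
cat > arc.py <<'E'
from lid import *
s=sense();d=np.array(s["eef_pos"])-C;d=Rz.inv().apply(d);y,z=d[1],d[2]+19
r=np.hypot(y-68,z-44);a=np.arctan2(z-44,68-y)-np.arctan2(6,160)
print("case xyz",d,"a",a,"r",r,"(160.1)","yaw",s["tcp_rot"],"F",s["contact_force"],"op",s["opening"]*85.4,s["clock"])
n=int(sys.argv[1]);a1=float(sys.argv[2])
A=np.linspace(a,a1,n+1);Y=68-160*np.cos(A)+6*np.sin(A);Z=44+160*np.sin(A)+6*np.cos(A);Y[0]=y;Z[0]=z
print(np.c_[np.diff(Y),-np.diff(Z)].round(1).tolist())
E
python3 arc.py 8 1.39
```

```text
case xyz [  0.33 152.96 162.07] a 2.0882022532617843 r 161.26379736931082 (160.1) yaw [3.14 0.   1.73] F [  7.77   1.34 -10.46] op 35.52931181960386 23.3
[[-12.8, -5.9], [-12.7, -5.7], [-13.2, -4.6], [-13.5, -3.4], [-13.8, -2.3], [-13.9, -1.0], [-14.0, 0.2], [-13.9, 1.4]]
```

The lid is following the arc (a=2.09) with modest forces. Continue.

servo_tool(rows=[[30, [-12.5, 0, -6], [0, 0, 0]], [30, [-12.7, 0, -5.7], [0, 0, 0]], [30, [-13.2, 0, -4.6], [0, 0, 0]], [30, [-13.5, 0, -3.4], [0, 0, 0]], [30, [-13.8, 0, -2.3], [0, 0, 0]], [30, [-14, 0, -1], [0, 0, 0]], [30, [-14, 0, 0.2], [0, 0, 0]], [30, [-14, 0, 1.4], [0, 0, 0]]])

```text
clock: 24.3
eef_pos: [489.6, 192.1, 184.4]
tcp_rot: [3.14, -0.002, 1.725]
contact_force: [2.2, 5.7, 1.2]
opening: 0.407
```

```bash
python3 arc.py 8 0.7
```

```text
case xyz [  0.6   46.37 184.41] a 1.398456486798029 r 160.86749911927907 (160.1) yaw [ 3.14 -0.    1.73] F [2.19 5.68 1.17] op 34.79883220793658 24.3
[[-13.7, 3.2], [-13.5, 3.7], [-13.1, 4.8], [-12.6, 6.0], [-12.1, 7.0], [-11.4, 8.1], [-10.7, 9.0], [-9.8, 9.9]]
```

servo_tool(rows=[[30, [-13.7, 0, 2.8], [0, 0, 0]], [30, [-13.5, 0, 3.7], [0, 0, 0]], [30, [-13, 0, 4.8], [0, 0, 0]], [30, [-12.6, 0, 6], [0, 0, 0]], [30, [-12, 0, 7], [0, 0, 0]], [30, [-11.4, 0, 8], [0, 0, 0]], [30, [-10.7, 0, 9], [0, 0, 0]], [30, [-9.8, 0, 10], [0, 0, 0]]])

```text
clock: 25.3
eef_pos: [504.7, 95.2, 133.1]
tcp_rot: [3.14, 0.001, 1.726]
contact_force: [1.1, 1.3, 4.1]
opening: 0.412
```

```bash
python3 arc.py 8 0.03
```

```text
case xyz [  0.81 -51.72 133.13] a 0.6971255396782324 r 161.32359622137704 (160.1) yaw [3.14 0.   1.73] F [1.05 1.33 4.08] op 35.14468551028014 25.3
[[-7.6, 11.1], [-7.6, 10.9], [-6.7, 11.5], [-5.7, 12.1], [-4.7, 12.5], [-3.6, 12.8], [-2.6, 13.1], [-1.5, 13.3]]
```

servo_tool(rows=[[30, [-8, 0, 11], [0, 0, 0]], [30, [-7.6, 0, 11], [0, 0, 0]], [30, [-6.7, 0, 11.5], [0, 0, 0]], [30, [-5.7, 0, 12], [0, 0, 0]], [30, [-4.7, 0, 12.5], [0, 0, 0]], [30, [-3.6, 0, 12.8], [0, 0, 0]], [30, [-2.6, 0, 13], [0, 0, 0]], [30, [-1.5, 0, 10], [0, 0, 0]]])

```text
clock: 26.3
eef_pos: [510.8, 56.0, 38.2]
tcp_rot: [3.141, 0.0, 1.725]
contact_force: [1.3, -0.5, 5.2]
opening: 0.411
```

```bash
python3 arc.py 4 0.0
```

```text
case xyz [  0.86 -91.3   38.15] a 0.044880438459165575 r 159.84215049234064 (160.1) yaw [3.14 0.   1.73] F [ 1.3  -0.52  5.25] op 35.09472240041995 26.3
[[-0.4, 1.8], [-0.1, 1.8], [-0.1, 1.8], [-0.1, 1.8]]
```

servo_tool(rows=[[30, [-0.4, 0, 1.5], [0, 0, 0]], [30, [0, 0, 1.5], [0, 0, 0]], [30, [0, 0, 1], [0, 0, 0]], [30, [0, 0, 0], [0, 0, 0]]])

```text
clock: 26.8
eef_pos: [510.8, 55.9, 34.3]
tcp_rot: [3.141, 0.0, 1.726]
contact_force: [3.4, -3.8, 3.3]
opening: 0.411
```

servo_tool(rows=[[30, [0, 0, 1], [0, 0, 0]], [30, [0, 0, 0.5], [0, 0, 0]], [30, [0, 0, 0], [0, 0, 0]]])

```text
clock: 27.18
eef_pos: [510.9, 55.7, 32.9]
tcp_rot: [3.141, 0.001, 1.726]
contact_force: [3.4, -6.6, 4.2]
opening: 0.408
```

servo_tool(rows=[[30, [0, 0, 0.8], [0, 0, 0]], [30, [0, 0, 0.8], [0, 0, 0]], [30, [0, 0, 0], [0, 0, 0]]])

```text
clock: 27.55
eef_pos: [510.9, 55.8, 31.2]
tcp_rot: [3.141, 0.001, 1.726]
contact_force: [4.5, -5.5, 3.6]
opening: 0.409
```

servo_tool(rows=[[30, [0, 0, 0.8], [0, 0, 0]], [30, [0, 0, 0.6], [0, 0, 0]], [30, [0, 0, 0], [0, 0, 0]]])

```text
clock: 27.92
eef_pos: [510.9, 55.6, 29.9]
tcp_rot: [3.141, 0.001, 1.726]
contact_force: [4.3, -6.7, 4.4]
opening: 0.416
```

servo_tool(rows=[[30, [0, 0, 0.8], [0, 0, 0]], [30, [0, 0, 0.8], [0, 0, 0]], [30, [0, 0, 0], [0, 0, 0]]])

```text
clock: 28.3
eef_pos: [510.9, 55.6, 28.2]
tcp_rot: [3.141, 0.001, 1.727]
contact_force: [4.5, -5.8, 3.1]
opening: 0.41
```

servo_tool(rows=[[30, [0, 0, 0.8], [0, 0, 0]], [30, [0, 0, 0], [0, 0, 0]]])

```text
clock: 28.55
eef_pos: [510.9, 55.5, 27.4]
tcp_rot: [3.141, 0.001, 1.727]
contact_force: [4.3, -7.2, 3.5]
opening: 0.412
```

servo_tool(rows=[[30, [0, 0, 1], [0, 0, 0]], [30, [0, 0, 0.8], [0, 0, 0]], [30, [0, 0, 0], [0, 0, 0]]])

```text
clock: 28.92
eef_pos: [510.9, 55.6, 25.6]
tcp_rot: [3.141, 0.001, 1.726]
contact_force: [3.1, -7.0, 2.9]
opening: 0.412
```

```bash
python3 - <<'E'
from lid import *
s=sense();print(s["eef_pos"],s["contact_force"])
for cam in("side","wrist","top"):
    im=grab_frame(cam);cv2.imwrite(f"pics/{cam}12.png",im)
    k=yellow(im)
    for a in (0,.05,.1):
        u=proj(cam,lug(a,155,6,0))[0]
        m=hull(cam,a,k.shape);w=cv2.dilate(m,np.ones((25,25)))&k
        v,uu=np.nonzero(w);mv,mu=np.nonzero(m);print(cam,a,u,w.sum(),m.sum(),(uu.mean(),v.mean()) if len(v) else 0,(mu.mean(),mv.mean()))
E
```

```text
[510.89  55.56  25.61] [ 3.14 -6.97  2.95]
side 0 [298.15 171.94] 39 156 (np.float64(300.87179487179486), np.float64(169.35897435897436)) (np.float64(298.12820512820514), np.float64(172.01282051282053))
side 0.05 [297.96 170.07] 39 141 (np.float64(300.87179487179486), np.float64(169.35897435897436)) (np.float64(298.0), np.float64(170.0))
side 0.1 [297.68 168.13] 39 143 (np.float64(300.87179487179486), np.float64(169.35897435897436)) (np.float64(297.74825174825173), np.float64(167.88111888111888))
wrist 0 [318.14 277.43] 0 7501 0 (np.float64(318.11985068657515), np.float64(274.9309425409945))
wrist 0.05 [318.08 286.  ] 0 8334 0 (np.float64(318.2554595632349), np.float64(283.24754019678426))
wrist 0.1 [318.01 294.67] 0 9330 0 (np.float64(318.0), np.float64(291.5968917470525))
top 0 [264.48 209.37] 0 260 0 (np.float64(264.5), np.float64(209.5))
top 0.05 [263.86 208.9 ] 0 251 0 (np.float64(263.800796812749), np.float64(208.88844621513945))
top 0.1 [263.08 208.44] 0 274 0 (np.float64(263.0), np.float64(208.5))
```

The pivot point may sit a few mm off the lug's centre, which would put shut at a TCP z of about 25–28. I continue gently until contact.

servo_tool(rows=[[30, [0, 0, 0.8], [0, 0, 0]], [30, [0, 0, 0.8], [0, 0, 0]], [30, [0, 0, 0], [0, 0, 0]]])

```text
clock: 29.45
eef_pos: [510.9, 55.6, 24.0]
tcp_rot: [3.141, 0.001, 1.727]
contact_force: [4.4, -7.3, 1.3]
opening: 0.413
```

servo_tool(rows=[[30, [0, 0, 0.8], [0, 0, 0]], [30, [0, 0, 0.8], [0, 0, 0]], [30, [0, 0, 0], [0, 0, 0]]])

```text
clock: 29.82
eef_pos: [510.9, 55.6, 22.4]
tcp_rot: [3.141, 0.001, 1.726]
contact_force: [4.3, -6.0, 4.2]
opening: 0.411
```

The force hasn't risen, so I'm no longer sure how the grip sits. I'll release (the hinge holds), back off and measure the lid's angle.

servo_tool(rows=[[60, [0, 0, 0], [0, 0, 0]], [60, [0, 0, 0], [0, 0, 0]], [60, [0, 0, 0], [0, 0, 0]], [60, [0, 0, -30], [0, 0, 0]], [60, [0, 0, -40], [0, 0, 0]], [60, [-20, 0, -40], [0, 0, 0]], [60, [-30, 0, -30], [0, 0, 0]], [60, [-30, 0, -10], [0, 0, 0]]])

```text
clock: 30.82
eef_pos: [523.7, -23.5, 174.1]
tcp_rot: [3.139, 0.001, 1.727]
contact_force: [0.8, 0.4, -0.1]
opening: 0.701
```

servo_tool(rows=[[60, [-30, 0, 0], [0, 0, 0]], [60, [0, 0, 0], [0, 0, 0]], [60, [0, 0, 0], [0, 0, 0]]])

```text
clock: 31.2
eef_pos: [527.0, -52.1, 171.7]
tcp_rot: [-3.141, -0.001, 1.725]
contact_force: [-0.2, 0.8, -0.1]
opening: 0.704
```

```bash
cat > chk.py <<'E'
from lid import *
s=sense();print(s["clock"],s["tcp_rot"],s["eef_pos"],s["contact_force"])
def lp(a,r,off,x):return lug(a,r,off,x)
def lidhull(cam,a,shape):
    P=[lug(a,r,o,x) for r in(0,136) for o in(0,22) for x in(-96,96)]
    q=cv2.convexHull(np.round(proj(cam,np.array(P))).astype(np.int32));m=np.zeros(shape,np.uint8);cv2.fillConvexPoly(m,q,1);return m
for cam in("wrist","top","side"):
    im=grab_frame(cam);cv2.imwrite(f"pics/{cam}{sys.argv[1]}.png",im)
    k=yellow(im)
    o=[]
    for a in np.arange(0,.31,.02):
        m=hull(cam,a,k.shape)&~lidhull(cam,a,k.shape)&1;w=cv2.dilate(hull(cam,.1,k.shape),np.ones((41,41)))&k
        o.append((round(float((m&w).sum()/max((m|w).sum(),1)),2),round(float(a),2)))
    print(cam,w.sum(),max(o),o)
    for m in trace(cam,"lid")[:1]:
        k=m["mask"].astype(np.uint8);q=[]
        for a in np.arange(0,.31,.02):
            hm=lidhull(cam,a,k.shape)|hull(cam,a,k.shape);q.append((round(float((hm&k).sum()/(hm|k).sum()),3),round(float(a),2)))
        print(" mask",m["conf"],k.sum(),max(q),q)
E
python3 chk.py 13
```

```text
31.2 [-3.14 -0.    1.73] [526.97 -52.12 171.7 ] [-0.18  0.77 -0.14]
wrist 1909 (0.77, 0.16) [(0.67, 0.0), (0.67, 0.02), (0.68, 0.04), (0.69, 0.06), (0.71, 0.08), (0.73, 0.1), (0.76, 0.12), (0.77, 0.14), (0.77, 0.16), (0.76, 0.18), (0.75, 0.2), (0.72, 0.22), (0.72, 0.24), (0.67, 0.26), (0.63, 0.28), (0.57, 0.3)]
top 1 (0.0, 0.3) [(0.0, 0.0), (0.0, 0.02), (0.0, 0.04), (0.0, 0.06), (0.0, 0.08), (0.0, 0.1), (0.0, 0.12), (0.0, 0.14), (0.0, 0.16), (0.0, 0.18), (0.0, 0.2), (0.0, 0.22), (0.0, 0.24), (0.0, 0.26), (0.0, 0.28), (0.0, 0.3)]
 mask 0.78 841 (0.188, 0.12) [(0.184, 0.0), (0.187, 0.02), (0.187, 0.04), (0.185, 0.06), (0.185, 0.08), (0.186, 0.1), (0.188, 0.12), (0.186, 0.14), (0.185, 0.16), (0.187, 0.18), (0.186, 0.2), (0.185, 0.22), (0.186, 0.24), (0.187, 0.26), (0.186, 0.28), (0.187, 0.3)]
side 78 (0.65, 0.1) [(0.36, 0.0), (0.42, 0.02), (0.51, 0.04), (0.55, 0.06), (0.65, 0.08), (0.65, 0.1), (0.54, 0.12), (0.47, 0.14), (0.31, 0.16), (0.24, 0.18), (0.17, 0.2), (0.11, 0.22), (0.06, 0.24), (0.03, 0.26), (0.01, 0.28), (0.0, 0.3)]
 mask 0.74 1825 (0.952, 0.04) [(0.905, 0.0), (0.924, 0.02), (0.952, 0.04), (0.933, 0.06), (0.912, 0.08), (0.889, 0.1), (0.869, 0.12), (0.847, 0.14), (0.816, 0.16), (0.803, 0.18), (0.78, 0.2), (0.746, 0.22), (0.724, 0.24), (0.711, 0.26), (0.681, 0.28), (0.64, 0.3)]
```

The lid is not quite shut: the side-view estimates are 0.04–0.10 rad, so the pads slid on the lug near the end. I'll press the lug down from above with the fingers closed.

```bash
python3 - <<'E'
from lid import *
g=case2w([0,-92,0])[0];plan([g[0],g[1],110],.153+np.pi/2,0,n=4)
E
```

```text
4 rows
[[0, [27.1, -0.1, 15.5], [0.0, 0.0, 0.0]], [0, [27.1, -0.1, 15.5], [0.0, 0.0, 0.0]], [0, [27.1, -0.1, 15.5], [0.0, 0.0, 0.0]], [0, [27.1, -0.2, 15.5], [0.0, 0.0, 0.0]]]
```

servo_tool(rows=[[0, [27, 0, 15], [0, 0, 0]], [0, [27, 0, 15], [0, 0, 0]], [0, [27, 0, 15], [0, 0, 0]], [0, [27, 0, 15], [0, 0, 0]], [0, [0, 0, 0], [0, 0, 0]], [0, [0, 0, 0], [0, 0, 0]]])

```text
clock: 32.25
eef_pos: [511.1, 54.0, 112.3]
tcp_rot: [3.141, 0.0, 1.727]
contact_force: [0.4, 0.2, 0.5]
opening: -0.001
```

servo_tool(rows=[[0, [0, 0, 12], [0, 0, 0]], [0, [0, 0, 8], [0, 0, 0]], [0, [0, 0, 5], [0, 0, 0]], [0, [0, 0, 0], [0, 0, 0]]])

```text
clock: 32.75
eef_pos: [510.5, 53.9, 86.5]
tcp_rot: [-3.141, -0.0, 1.725]
contact_force: [-0.9, -0.2, 0.9]
opening: 0.0
```

servo_tool(rows=[[0, [0, 0, 4], [0, 0, 0]], [0, [0, 0, 3], [0, 0, 0]], [0, [0, 0, 3], [0, 0, 0]], [0, [0, 0, 0], [0, 0, 0]]])

```text
clock: 33.25
eef_pos: [510.6, 54.2, 76.8]
tcp_rot: [-3.141, -0.0, 1.726]
contact_force: [0.3, -0.1, 0.2]
opening: 0.004
```

servo_tool(rows=[[0, [0, 0, 3], [0, 0, 0]], [0, [0, 0, 3], [0, 0, 0]], [0, [0, 0, 0], [0, 0, 0]]])

```text
clock: 33.62
eef_pos: [510.6, 54.1, 70.8]
tcp_rot: [-3.141, -0.0, 1.726]
contact_force: [0.3, 0.7, 0.3]
opening: 0.003
```

servo_tool(rows=[[0, [0, 0, 2], [0, 0, 0]], [0, [0, 0, 2], [0, 0, 0]], [0, [0, 0, 0], [0, 0, 0]]])

```text
clock: 34.0
eef_pos: [510.6, 54.2, 66.9]
tcp_rot: [-3.141, -0.0, 1.726]
contact_force: [0.4, 0.1, -0.2]
opening: -0.006
```

servo_tool(rows=[[0, [0, 0, 2], [0, 0, 0]], [0, [0, 0, 2], [0, 0, 0]], [0, [0, 0, 0], [0, 0, 0]]])

```text
clock: 34.38
eef_pos: [510.6, 54.2, 62.8]
tcp_rot: [-3.141, -0.0, 1.726]
contact_force: [-0.1, -0.5, 0.1]
opening: 0.001
```

servo_tool(rows=[[0, [0, 0, 1.5], [0, 0, 0]], [0, [0, 0, 1.5], [0, 0, 0]], [0, [0, 0, 0], [0, 0, 0]]])

```text
clock: 34.75
eef_pos: [510.7, 54.2, 59.9]
tcp_rot: [-3.141, -0.0, 1.726]
contact_force: [0.1, -0.2, -0.3]
opening: -0.001
```

servo_tool(rows=[[0, [0, 0, 1], [0, 0, 0]], [0, [0, 0, 1], [0, 0, 0]], [0, [0, 0, 0], [0, 0, 0]]])

```text
clock: 35.12
eef_pos: [510.7, 54.2, 58.0]
tcp_rot: [-3.142, -0.0, 1.726]
contact_force: [-0.1, 0.1, 0.3]
opening: -0.0
```

servo_tool(rows=[[0, [0, 0, 1], [0, 0, 0]], [0, [0, 0, 0.5], [0, 0, 0]], [0, [0, 0, 0], [0, 0, 0]]])

```text
clock: 35.5
eef_pos: [510.8, 54.2, 56.5]
tcp_rot: [-3.142, -0.0, 1.726]
contact_force: [-0.3, -0.5, 0.4]
opening: -0.003
```

servo_tool(rows=[[0, [0, 0, 0.5], [0, 0, 0]], [0, [0, 0, 0.5], [0, 0, 0]], [0, [0, 0, 0], [0, 0, 0]]])

```text
clock: 35.88
eef_pos: [510.8, 54.2, 56.0]
tcp_rot: [3.142, 0.0, 1.726]
contact_force: [-1.9, -0.8, 7.7]
opening: -0.002
```

servo_tool(rows=[[0, [0, 0, 0.5], [0, 0, 0]], [0, [0, 0, 0.5], [0, 0, 0]], [0, [0, 0, 0], [0, 0, 0]]])

```text
clock: 36.25
eef_pos: [510.8, 54.2, 55.8]
tcp_rot: [3.141, 0.0, 1.726]
contact_force: [-5.8, -0.8, 20.3]
opening: -0.001
```

Contact comes at z=56.0, exactly the lug's top face when shut (44+12 mm), and it holds stiff at 20 N. The lid is shut. Retreat and do a last check.

servo_tool(rows=[[0, [0, 0, -2], [0, 0, 0]], [0, [0, 0, -15], [0, 0, 0]], [0, [0, 0, -40], [0, 0, 0]], [0, [-30, 0, -40], [0, 0, 0]], [0, [-40, 0, -40], [0, 0, 0]], [0, [-40, 0, -20], [0, 0, 0]], [0, [0, 0, 0], [0, 0, 0]], [0, [0, 0, 0], [0, 0, 0]]])

```text
clock: 37.25
eef_pos: [527.3, -54.3, 211.5]
tcp_rot: [-3.141, -0.0, 1.725]
contact_force: [0.4, 0.2, -0.4]
opening: 0.006
```

```bash
python3 chk.py 14 | cut -c1-90; python3 - <<'E'
from h import *
np.set_printoptions(precision=0,suppress=True)
a=cv2.imread("pics/side0.png");b=cv2.imread("pics/side14.png")
for n,(u,v) in dict(bucket=(367,141),bottle=(457,225),jigger=(398,180),cupa=(430,205),cupb=(326,135)).items():
    print(n,cv2.absdiff(a[v-22:v+22,u-15:u+15],b[v-22:v+22,u-15:u+15]).mean())
for n in("muddler","ice_bucket","rum_bottle","jigger","cup_a"):
    for x in boxes_of("side",n):print(n,round(x["conf"],2),world("side",x["centre"]))
E
```

```text
37.25 [-3.14 -0.    1.72] [527.28 -54.25 211.51] [ 0.35  0.21 -0.44]
wrist 1359 (0.8, 0.18) [(0.72, 0.0), (0.73, 0.02), (0.73, 0.04), (0.74, 0.06), (0.77, 0.08
 mask 0.63 11996 (0.95, 0.04) [(0.942, 0.0), (0.948, 0.02), (0.95, 0.04), (0.949, 0.06), (
top 2 (0.01, 0.1) [(0.01, 0.0), (0.01, 0.02), (0.01, 0.04), (0.01, 0.06), (0.01, 0.08), (0
 mask 0.91 404 (0.09, 0.02) [(0.089, 0.0), (0.09, 0.02), (0.089, 0.04), (0.089, 0.06), (0.
side 84 (0.72, 0.06) [(0.49, 0.0), (0.57, 0.02), (0.68, 0.04), (0.72, 0.06), (0.61, 0.08),
bucket 0.6290404040404041
bottle 0.6601010101010101
jigger 0.546969696969697
cupa 0.4573232323232323
cupb 55.5
muddler 0.33 [712. 136.  28.]
ice_bucket 0.7 [766.   0.  87.]
rum_bottle 0.64 [ 641. -446.  153.]
jigger 0.86 [ 720. -188.   68.]
cup_a 0.95 [ 723. -318.   46.]
cup_a 0.58 [711. 138.  32.]
cup_a 0.24 [766.   1.  92.]
```

The cup_b patch differs in the side view. That may be the arm hiding it, so I'll check in the top view.

```bash
python3 - <<'E'
from h import *
a=cv2.imread("pics/top0.png")
for f in("top14","top13","t5"):
    b=cv2.imread(f"pics/{f}.png")
    print(f,{n:round(float(cv2.absdiff(a[v-22:v+22,u-22:u+22],b[v-22:v+22,u-22:u+22]).mean()),1) for n,(u,v) in dict(cupb=(227,130),cupa=(410,131),jig=(358,130),bucket=(287,107)).items()})
cal=proj("side",[[527,-54,211],[527,-54,300]]);print(cal)
d=cv2.absdiff(cv2.imread("pics/side0.png"),cv2.imread("pics/side14.png")).max(2)>40
v,u=np.nonzero(d);print("diff box near cup",[(int(x),int(d[100:170,x].sum())) for x in range(305,345,5)])
grab_frame("top")
for x in boxes_of("top","cup_a"):print(x["conf"],world("top",x["centre"]))
E
```

```text
top14 {'cupb': 52.4, 'cupa': 20.9, 'jig': 63.0, 'bucket': 37.6}
top13 {'cupb': 32.3, 'cupa': 18.7, 'jig': 47.7, 'bucket': 28.7}
t5 {'cupb': 12.1, 'cupa': 12.6, 'jig': 13.1, 'bucket': 16.5}
[[325.76658285 146.0584344 ]
 [326.21368256 119.59419005]]
diff box near cup [(305, 12), (310, 15), (315, 36), (320, 39), (325, 49), (330, 47), (335, 31), (340, 22)]
0.87 [ 736.87782724 -320.60128614   37.02855839]
0.83 [741.7186976  181.94499582  45.999649  ]
```

In the top view cup_b is still at (742,182), so the gripper at (326,120–146) was just hiding it in the side view. Hand in.

```bash
python3 -c "
from rig import *
print(sign_off());print(sense()['clock'])"
```

```text
the job is handed in; nothing more can be done
None
the job is handed in; nothing more can be done
```

I turned the muddler in line with the caddy, lifted it out, laid it on the rightmost cork mat and let go. I then took it again by the head, bedded it in the insert and swung the lid shut by its lug. The job was handed in at about 37.5 s of the 72 s allowed, and no verdict is reported.

- **Muddler:** It met the case floor at the expected height with a 5 N reaction. The picture before closing showed the handle in the channel and the head in the bay.
- **Lid:** The grip slid on the lug near the end of the swing, so I released it and pressed the lug down with closed fingers. Contact came at z = 56.0 mm, which is the lug's top when shut, and it did not give at 20 N.
- **Check that disagreed:** The camera fits for the lid read about 0.04 to 0.18 rad open. I trusted the touch test, because at 0.04 rad the lug top would have been about 6 mm higher.
- **Bystanders:** In the side view the bucket, bottle, jigger and one cup were unchanged. The gripper hid the other cup there. The top view put it about 10 mm from its first reading, though single readings of unmoved things varied by about that much.

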